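Clear the roller test stand and hold the throttle at half

ROBOT

A 7-joint arm with a two-finger parallel gripper is mounted at the origin on a cart in front of the work surface, level with it; the furniture and walls round the work are solid. World frame = base frame: x ahead of the robot, y to its left, z up, the work surface at z = 0. Lengths are in m, angles in degrees, forces in N, time in s.
With the tool pointing down it reaches from about 0.4 to 0.925 m from the base axis. Payload 5.6 kg.
Tool frame: the origin (TCP) lies midway between the tips of the shut fingers; the grasp point (between the pads) lies 19 mm behind it; z points along the fingers, y is the line along which they close (so a half turn about z gives the same grasp; the last joint's range is limited). The gripper opens to 85 mm and grips with 20 to 120 N. Pads are 22 mm wide; open, the fingers measure 114 mm over their backs; the gripper's body (76 mm by 85 mm) begins 54 mm behind the grasp point. The pads swing forward as they close: fully open they stand 13 mm farther back than shut.
Start: joints at [66.463, 26.786, -0.665, 91.828, 0.344, 61.387, -3.226], TCP at [0.234, -0.607, 0.231] pointing down, gripper open.
Joint ranges: [-144.91, 144.91], [-17.63, 115.5], [-89.93, 88.59], [15.96, 139.68], [-74.01, 254.01], [8.47, 105.57], [-167.45, 167.45]. Speed limits (degrees/s): [147.25, 147.25, 180, 180, 180, 180, 180].

INTERFACE

Orientations are given as a 3x3 rotation matrix whose columns are the frame's x, y, z axes.
In Python, from station import ctrl, effector, ik, eyes gives the robot as it stands. The module is installed in compiled form; this text tells all that it offers. Calls block until the motion is done:
- ctrl.move_to(position, orientation): joint-space move of the TCP to a pose.
- ctrl.move_straight(position, rotation=None, speed=0.15): straight line of the TCP; rotation=None keeps the orientation; speed is the mean speed in m/s.
- ctrl.move_joints(angles): joint-space move.
- effector.set_gripper(opening, grasp_force=None): opening from 0.0 (shut) to 1.0 (fully open); grasp_force is the grip in N (None keeps the last); returns when the fingers have stopped.
- ctrl.wait(seconds).
- ik(position, orientation): joint angles nearest the present ones, or None.
- ctrl.get_obs(): the state.
- eyes.camera(name): name is "side" or "top" or "wrist"; returns (picture, depth): 384x512x3 uint8, blue, green, red; 384x512 float32, m along the optical axis (not along the pixel's ray), 0 where there is no reading.
- eyes.calibration(name): a dict with "mtx" (3x3 intrinsics, pixels), "view" (4x4, takes a point from world to camera coordinates); the wrist camera has in their place "mount" (4x4, takes a point from camera to tool coordinates, whose origin is the TCP and whose axes are the flange's). Camera axes: x right, y down, z forward; pixel columns grow to the right and rows downward; lengths in m; the calibration is good to about 2 mm. The wrist camera is an equidistant fisheye: a pixel r from the principal point sees the ray r / f radians off the axis. A picture is of the moment at which its call begins: read the wrist's pose just before it. calibration takes no time and is no camera call.
A pose or a line that the arm cannot do raises ctrl.IKError and nothing moves.
- ctrl.sign_off(): hands the job in; it is judged then, once.
The state is a dict: "time_s": time; "joint_positions": joint angles; "qd": joint speeds; "joint_torque": joint torques, N m; "eef_pos": TCP position; "orientation": TCP orientation; "wrist_force": force on the tool from outside, world axes, zero at the start; "torque": the same for the moment, N m; "opening": opening from 0.0 (shut) to 1.0 (fully open); "grip_force": force on a finger pad.
Only numpy, scipy, OpenCV 4.12 (cv2) and the standard library are available. Lean on these libraries where they do the work, as an engineer would, in place of code of your own. Each camera call takes 0.05 s, during which the arm holds its last target. There are 200 camera calls.

TASK

The toy racing car standing on the roller test stand has failed its test: drop it into the slatted wooden crate, then run the empty rollers by pressing down the throttle, the plunger with the round cap, to half its travel (top of the cap level with the long middle tick on its scale post). Finish while still holding it there, since it springs back when let go. Never push the throttle to the bottom, and leave the brake plunger with the square cap and the other things on the table alone.

Things in the scene. Friction and masses are not known exactly. Their poses are not given: they have to be found in the camera images.
- test_car: The failed toy racing car, 24 mm wide over the wheels (its x), 43 mm long (its y) and 13 mm high, about 30 g, on four wheels that do not turn. Origin: centre of its underside, level with the wheels' bottoms; z up. The wheels are 8 to 10 mm high, centred at y = +14 and y = -12 mm; take it across the wheels. It starts upright on the stand's deck, its length within about 0.2 rad of the stand's y axis.
- stand: The roller test stand: a fixed flat grey block 100 (x) x 120 (y) x 30 mm high, with two pairs of small steel rollers let in flush with its level deck. Origin: centre of its underside, z up; deck 30 mm above the origin.
- crate: The reject crate: a fixed open slatted wooden crate, outside 140 (x) x 130 (y) x 55 mm high, walls and floor 6 mm thick. Origin: centre of its underside, z up.
- throttle_unit: The throttle control: a fixed grey box 80 (x) x 100 (y) x 42 mm high with a spring plunger standing in the middle of its top and, beside it at y = +38 mm, an upright aluminium scale post 10 mm wide whose top is 85 mm above the table, with three black ticks (58, 70 and 82 mm above the table, the long one in the middle). Origin: centre of its underside, z up. The throttle and the brake boxes may stand in either order.
- throttle_top (a point): Centre of the top face of the throttle plunger's round cap (36 mm across, 10 mm thick); 82 mm above the table when released, 70 mm (level with the long middle tick) at half travel, 58 mm at the bottom.
- throttle (a joint): Travel of the throttle plunger, straight down: 0 released, 0.012 half way, 0.024 at the bottom (m). The spring pushes back with about 3 N at the start, 6.5 N half way and 10 N at the bottom, and returns it when let go.
- brake_unit: The brake control: a fixed grey box 80 (x) x 100 (y) x 42 mm high with a spring plunger standing in the middle of its top and, beside it at y = +38 mm, an upright aluminium scale post 10 mm wide whose top is 85 mm above the table, with three black ticks (58, 70 and 82 mm above the table, the long one in the middle). Origin: centre of its underside, z up. It is not to be used.
- brake_top (a point): Centre of the top face of the brake plunger's square cap (34 x 34 mm, 10 mm thick); 82 mm above the table when released, 70 mm (level with the long middle tick) at half travel, 58 mm at the bottom.
- brake (a joint): Travel of the brake plunger, straight down: 0 released, 0.012 half way, 0.024 at the bottom (m). The spring pushes back with about 3 N at the start, 6.5 N half way and 10 N at the bottom, and returns it when let go.
- car_blue: Another toy racing car of the same make (23 x 43 x 13 mm), loose on the game board behind the work, not on the stand: leave it. Origin: centre of its underside.
- sand_timer: Sand timer, 33 mm across, 78 mm high, loose, standing behind the work: leave it. Origin: centre of its underside.
- pawn_teal: Turned pawn, 20 mm across, 36 mm high, loose, standing behind the work: leave it. Origin: centre of its underside.
- chips_red: Banded stack of gaming chips, 40 mm across, 20 mm high, loose, on the robot's side of the work: leave it. Origin: centre of its underside.
Not all that is in view belongs to the job. What is shaped like the test_car but red or yellow is not meant.

How it is judged (in metres and radians):
On the way, in this order (a step that is already met when the one before it is completed fails the run):
1. the failed car lies in the crate, let go, at rest (x of test_car in the frame of crate between -0.066 and 0.066 m and y of test_car in the frame of crate between -0.061 and 0.061 m and z of test_car in the frame of crate between 0 and 0.045 m and contact force between each of the fingers, the arm and test_car below 0.05 N and linear speed of test_car below 0.05 m/s), for 0.2 s.
2. the throttle is held at half its travel (value of joint throttle between 0.0075 and 0.0165 m and contact force between any of the fingers, the arm and throttle_unit above 2 N), for 1 s.
At the end, for the whole second after the job is handed in: The failed car lies at rest inside the crate, untouched; the robot is still pressing the throttle (more than 2 N) and holds it at half travel, 12 mm, within 4.5 mm either way; the brake is released (all of step 1 and all of step 2 and value of joint brake below 0.004 m); the arm keeps its last pose, push and grip.
It fails at once if the throttle is pushed to the bottom (beyond 22 of its 24 mm) (value of joint throttle above 0.022 m).
It fails at once if the brake plunger is pressed by more than 4 mm (value of joint brake above 0.004 m).
It fails at once if another loose thing is moved by more than 25 mm (distance of any of car_blue, sand_timer, pawn_teal, chips_red from where it was at the start of the episode above 0.025 m).
It also fails if it takes over 48 s, if anything falls off the work surface, if the arm or the gripper's body presses on something with over 40 N, if the wrist force passes 120 N, or if a joint passes its speed limit or range.

## Working session

There is one attempt and no reset: what is moved stays moved. The work goes in short steps, each a Python script; the robot and the scene stay as the last script left them, time stands still between calls to the robot, and variables do not carry over. Pictures are saved under pics/ and viewed, at most 10 in all, crops included, and the job is handed in when it is done.

```bash
mkdir -p pics; python3 - <<'E'
from station import ctrl, effector, ik, eyes
import cv2,numpy as np
for n in("top","side"):
    p,d=eyes.camera(n); cv2.imwrite(f"pics/{n}0.png",p); np.save(f"{n}0.npy",d)
    c=eyes.calibration(n); print(n,np.round(c["mtx"],1).tolist(),np.round(c["view"],3).tolist())
c=eyes.calibration("wrist");print(c)
print(ctrl.get_obs()["orientation"],ctrl.get_obs()["time_s"])
E
```

```text
top [[498.0, 0.0, 250.6], [0.0, 498.0, 187.8], [0.0, 0.0, 1.0]] [[0.013, -1.0, 0.021, -0.036], [-0.998, -0.014, -0.056, 0.553], [0.056, -0.02, -0.998, 1.233], [0.0, 0.0, 0.0, 1.0]]
side [[353.0, 0.0, 258.1], [0.0, 353.0, 188.2], [0.0, 0.0, 1.0]] [[-0.994, -0.105, -0.023, 0.578], [-0.048, 0.625, -0.779, 0.104], [0.096, -0.774, -0.626, 0.935], [0.0, 0.0, 0.0, 1.0]]
{'mtx': array([[297.31863964,   0.        , 258.26174676],
       [  0.        , 297.31863964, 190.29288984],
       [  0.        ,   0.        ,   1.        ]]), 'mount': array([[-6.69503463e-04, -9.46020594e-01, -3.24105828e-01,
         8.39002835e-02],
       [ 9.99999086e-01, -1.01414079e-03,  8.94446197e-04,
         2.54033771e-04],
       [-1.17485346e-03, -3.24104933e-01,  9.46020408e-01,
        -1.43106757e-01],
       [ 0.00000000e+00,  0.00000000e+00,  0.00000000e+00,
         1.00000000e+00]])}
[[ 9.33166553e-01  3.59443574e-01 -7.07510768e-04]
 [ 3.59444248e-01 -9.33165390e-01  1.47938720e-03]
 [-1.28468339e-04 -1.63482533e-03 -9.99998655e-01]] 0.1
```

View pics/top0.png

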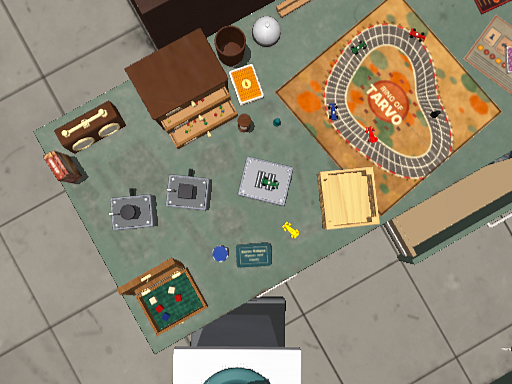

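View pics/side0.png

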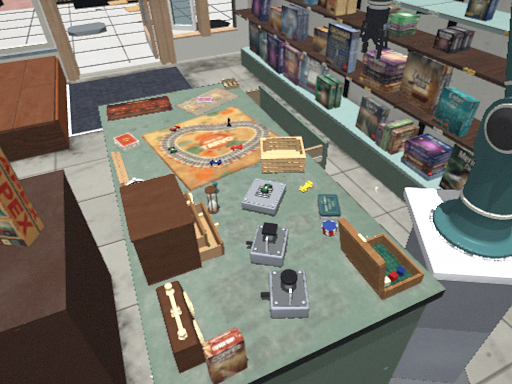

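Car candidates in the top view:
- green on the stand (268,182)
- yellow on the table (290,230)
- blue (333,112), red (371,133), red (417,36), green (360,48) and black (436,115) on the board

The one on the stand fits the description. Round cap at (128,212), square cap at (187,190), crate at (349,197). I'll check with a close crop and take measurements.

```bash
cat > h.py <<'E'
import cv2,numpy as np
from station import ctrl, effector, ik, eyes
def ray(n,u,v,z):
    c=eyes.calibration(n); V=c["view"]; R=V[:3,:3]; o=-R.T@V[:3,3]
    d=R.T@np.linalg.inv(c["mtx"])@[u,v,1]; return o+d*(z-o[2])/d[2]
def down(a): # tool y axis (closing) at world angle a rad, z down
    y=np.array([np.cos(a),np.sin(a),0]); z=np.array([0,0,-1.]); return np.c_[np.cross(y,z),y,z]
E
python3 - <<'E'
from h import *
p=cv2.imread("pics/top0.png"); s=cv2.imread("pics/side0.png")
a=cv2.resize(p[150:215,230:305],(600,520),interpolation=cv2.INTER_CUBIC)
cv2.imwrite("pics/crop.png",a)
hsv=cv2.cvtColor(p,cv2.COLOR_BGR2HSV)
roi=np.zeros(p.shape[:2],np.uint8)
def rect(m,x0,y0,x1,y1,z,name):
    q=np.zeros_like(m); q[y0:y1,x0:x1]=m[y0:y1,x0:x1]
    c=max(cv2.findContours(q,cv2.RETR_EXTERNAL,cv2.CHAIN_APPROX_NONE)[0],key=cv2.contourArea)
    r=cv2.minAreaRect(c); b=cv2.boxPoints(r); w=np.array([ray("top",*k,z) for k in b])[:,:2]
    e=[np.linalg.norm(w[1]-w[0]),np.linalg.norm(w[2]-w[1])]
    dirs=[np.degrees(np.arctan2(*(w[i+1]-w[i])[::-1])) for i in(0,1)]
    print(name,"px",np.round(r[0],1),"c",w.mean(0).round(4),"edges",np.round(e,4),"dirs",np.round(dirs,1))
H,S,V=cv2.split(hsv)
grey=((S<60)&(V>90)).astype(np.uint8)*255
grey=cv2.morphologyEx(grey,cv2.MORPH_CLOSE,np.ones((3,3)))
rect(grey,232,150,300,212,.03,"stand")
rect(grey,160,170,215,215,.042,"brake")
rect(grey,100,188,160,235,.042,"thr")
wood=((H>10)&(H<30)&(S>50)&(V>120)).astype(np.uint8)*255
rect(wood,312,160,388,232,.055,"crate")
dark=((V<60)).astype(np.uint8)*255
rect(cv2.morphologyEx(dark,cv2.MORPH_OPEN,np.ones((5,5))),105,195,150,230,.082,"cap")
for q in((268,182),(128,212)): print(hsv[q[1],q[0]])
print(ray("top",128.5,212,.082),ray("side",289,277,.082),ray("top",268,182,.04),ray("side",265,188,.04))
E
```

```text
stand px [265.5 180.5] c [ 0.5715 -0.0655] edges [0.1671 0.152 ] dirs [ -89.1 -179.6]
brake px [187. 192.] c [0.5395 0.1271] edges [0.1322 0.1079] dirs [ -89.1 -179. ]
thr px [129.5 211. ] c [0.4912 0.2659] edges [0.1434 0.1121] dirs [ -89.2 -178.7]
crate px [352.  194.5] c [ 0.5386 -0.2756] edges [0.172  0.1686] dirs [-89.1 179.9]
cap px [136.5 212.5] c [0.4875 0.2406] edges [0.0117 0.0212] dirs [ -89.2 -178.5]
[  0   0 255]
[150   6  82]
[0.48841937 0.25939594 0.082     ] [0.4869849  0.26526691 0.082     ] [ 0.56690048 -0.0710905   0.04      ] [ 0.5675478  -0.07409023  0.04      ]
```

View pics/crop.png

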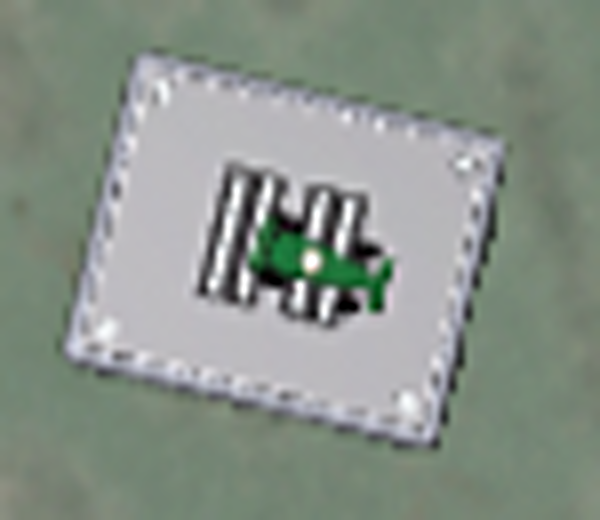

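The crop shows the green car on the stand at about full-image px (270,182.7), nose to the right, axis about 14° from image horizontal. Choice confirmed. Next I check furniture height along the swing, then take a near wrist view.

```bash
python3 - <<'E'
from h import *
d=np.load("top0.npy"); c=eyes.calibration("top"); V=c["view"];K=np.linalg.inv(c["mtx"])
vv,uu=np.mgrid[0:384,0:512]
P=(np.stack([uu,vv,np.ones_like(uu)],-1)@K.T)*d[...,None]
W=(P-V[:3,3])@V[:3,:3]
np.save("W.npy",W)
sel=(W[...,0]>.1)&(W[...,0]<.75)&(W[...,1]<-.3)&(d>0)
print("max z",W[sel][:,2].max(), W[sel][W[sel][:,2].argmax()])
sel=(W[...,0]>.3)&(W[...,0]<.75)&(W[...,1]<.4)&(W[...,1]>-.35)&(d>0)
print("max z work",W[sel][:,2].max(), W[sel][W[sel][:,2].argmax()])
print(ray("top",270,182.7,.04))
q=ik([.575,-.077,.2],down(np.radians(-14)));print(q, ik([.575,-.077,.2],down(np.radians(166))))
E
```

```text
max z 0.25609631715574954 [ 0.22086808 -0.55168758  0.25609632]
max z work 0.16188334437929858 [0.73835854 0.16508674 0.16188334]
[ 0.56524437 -0.07603882  0.04      ]
[ 28.48223695  25.82057879 -31.18332892 101.98092487  15.6835039
  56.53911814 -22.899469  ] [ 54.0738565   47.41150196 -75.83646315 100.53290545  48.46261607
  72.49315941 131.76923216]
```

```bash
python3 - <<'E'
from h import *
ctrl.move_to([.565,-.11,.19],down(np.radians(-14)))
o=ctrl.get_obs();print(o["time_s"],o["eef_pos"],o["wrist_force"])
p,d=eyes.camera("wrist");cv2.imwrite("pics/w1.png",p);np.savez("w1.npz",d=d,pos=o["eef_pos"],R=o["orientation"])
E
```

```text
2.2417 [ 0.56482681 -0.11173025  0.18993528] [ 0.66648966  0.18106827 -0.11640148]
```

View pics/w1.png

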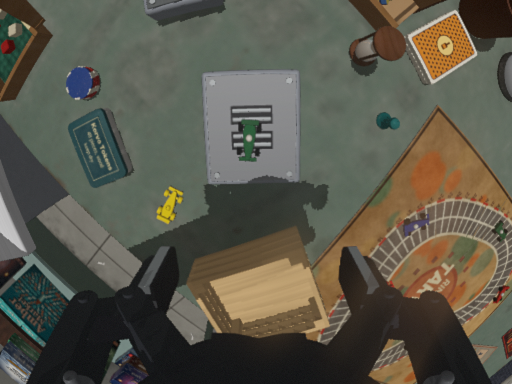

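The wrist view shows the green car at about (250,139) on the stand's rollers, crate at about (258,285). Localising the car, crate and cap.

```bash
cat >> h.py <<'E'
def wray(pts,pos,R,z):
    c=eyes.calibration("wrist");K=c["mtx"];M=c["mount"];f=K[0,0]
    out=[]
    for u,v in pts:
        x=np.array([u-K[0,2],v-K[1,2]]);r=np.linalg.norm(x);t=r/f
        dc=np.r_[x/r*np.sin(t),np.cos(t)]; d=R@M[:3,:3]@dc; o=pos+R@M[:3,3]
        out.append(o+d*(z-o[2])/d[2])
    return np.array(out)
def car_w(p,pos,R,z,box):
    x0,y0,x1,y1=box
    H,S,V=cv2.split(cv2.cvtColor(p,cv2.COLOR_BGR2HSV))
    g=((H>45)&(H<85)&(S>130)&(V>40)).astype(np.uint8)
    q=np.zeros_like(g);q[y0:y1,x0:x1]=g[y0:y1,x0:x1]
    y,x=np.nonzero(q); w=wray(np.c_[x,y],pos,R,z)[:,:2]
    c,s,_=cv2.minAreaRect(w.astype(np.float32)*1000)
    m=w.mean(0); e,E=np.linalg.eigh(np.cov((w-m).T)); a=E[:,1]
    pr=(w-m)@a
    return m,np.array(c)/1000,s,np.degrees(np.arctan2(a[1],a[0])),m+a*(pr.min()+pr.max())/2,len(x)
E
python3 - <<'E'
from h import *
p=cv2.imread("pics/w1.png");D=np.load("w1.npz")
print(car_w(p,D["pos"],D["R"],.038,(205,75,298,180)))
st=wray([(204,72),(298,71),(299,183),(207,183)],D["pos"],D["R"],.03);print("stand",st.round(4),st.mean(0))
W=np.load("W.npy")
def reg(cx,cy,r,z0,z1,n):
    m=(np.hypot(W[...,0]-cx,W[...,1]-cy)<r)&(W[...,2]>z0)&(W[...,2]<z1)
    w=W[m][:,:2]; c,s,a=cv2.minAreaRect((w*1000).astype(np.float32));print(n,len(w),np.round(c,1),np.round(s,1),a)
reg(.5386,-.2756,.12,.045,.065,"crate rim")
reg(.488,.26,.03,.075,.09,"thr cap"); reg(.54,.127,.03,.075,.09,"brk cap")
E
```

```text
(array([ 0.56688912, -0.06618514]), array([ 0.563888  , -0.07374441]), (27.206783294677734, 9.411712646484375), np.float64(75.20230866507818), array([ 0.56485689, -0.07387805]), 27)
stand [[ 0.5383  0.0033  0.03  ]
 [ 0.6298 -0.0194  0.03  ]
 [ 0.6048 -0.1346  0.03  ]
 [ 0.5087 -0.1103  0.03  ]] [ 0.57037669 -0.06524748  0.03      ]
crate rim 748 [ 531.6 -268.7] [140.2 131.5] 6.722818374633789
thr cap 183 [489.6 262.7] [34.6 34.2] 74.77861022949219
brk cap 205 [540.2 127.4] [33.8 33.8] 85.26290893554688
```

```bash
python3 - <<'E'
from h import *
ctrl.move_to([.565,-.075,.12],down(np.radians(-14.5)))
effector.set_gripper(.55,40)
o=ctrl.get_obs();print(o["time_s"],o["eef_pos"],o["wrist_force"])
p,d=eyes.camera("wrist");cv2.imwrite("pics/w2.png",p);np.savez("w2.npz",d=d,pos=o["eef_pos"],R=o["orientation"])
cv2.imwrite("pics/w2c.png",cv2.resize(p[120:320,150:370],(770,700)[:2] and (660,600),interpolation=cv2.INTER_CUBIC))
E
```

```text
3.1667 [ 0.56527139 -0.07544424  0.12060276] [ 0.56059053 -0.44060713  0.82944461]
```

View pics/w2c.png

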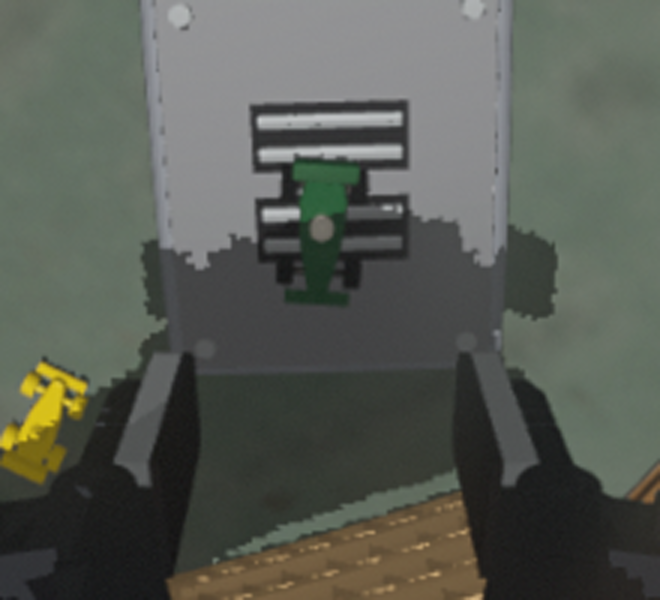

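The crop shows the car with wheel pairs at crop (288,182)/(361,182) and (286,273)/(352,273), wings at (327,172) and (317,297).

```bash
python3 - <<'E'
from h import *
D=np.load("w2.npz")
f=lambda l:[(150+x/3,120+y/3) for x,y in l]
w=wray(f([(288,182),(361,182),(286,273),(352,273)]),D["pos"],D["R"],.037)[:,:2]
A,B=w[:2].mean(0),w[2:].mean(0);print(w.round(4),A,B,np.linalg.norm(A-B),np.degrees(np.arctan2(*(A-B)[::-1])),(A+B)/2)
g=wray(f([(327,172),(317,297)]),D["pos"],D["R"],.040)[:,:2];print(g,np.linalg.norm(g[0]-g[1]),g.mean(0),np.degrees(np.arctan2(*(g[0]-g[1])[::-1])))
E
```

```text
[[ 0.5599 -0.0598]
 [ 0.5787 -0.0647]
 [ 0.5524 -0.085 ]
 [ 0.57   -0.0896]] [ 0.56926772 -0.0622781 ] [ 0.56119072 -0.08729674] 0.02629011970518522 72.10787520893166 [ 0.56522922 -0.07478742]
[[ 0.57081699 -0.05890474]
 [ 0.55917414 -0.09287187]] 0.03590712060719724 [ 0.56499556 -0.0758883 ] 71.07992596672487
```

```bash
python3 - <<'E'
from h import *
R=down(np.radians(-18))
ctrl.move_straight([.5652,-.0748,.07],R)
ctrl.move_straight([.5652,-.0748,.0315],speed=.06)
o=ctrl.get_obs();print(o["eef_pos"],o["wrist_force"])
effector.set_gripper(0.0,40)
o=ctrl.get_obs();print(o["opening"],o["grip_force"],o["wrist_force"])
ctrl.move_straight([.5652,-.0748,.15])
o=ctrl.get_obs();print(o["time_s"],o["opening"],o["grip_force"])
E
```

```text
[ 0.56523127 -0.07467306  0.03128048] [ 0.08972755 -0.74088761  0.39447463]
0.23751748565997902 40.50905522883113 [-2.34872166  0.13793472  9.24105695]
5.7917 0.23629676214036222 39.10636514425278
```

```bash
python3 - <<'E'
from h import *
ctrl.move_straight([.532,-.269,.15],speed=.2)
o=ctrl.get_obs();print(o["opening"],o["grip_force"])
ctrl.move_straight([.532,-.269,.03],speed=.1)
effector.set_gripper(.5)
ctrl.wait(.3)
ctrl.move_straight([.532,-.269,.17],speed=.15)
o=ctrl.get_obs();print(o["time_s"],o["opening"],o["wrist_force"])
p,d=eyes.camera("wrist");cv2.imwrite("pics/w3.png",p)
E
```

```text
0.23735690550417066 39.10678267478943
10.0083 0.49888244562425854 [0.16042121 0.37858337 0.46369328]
```

View pics/w3.png

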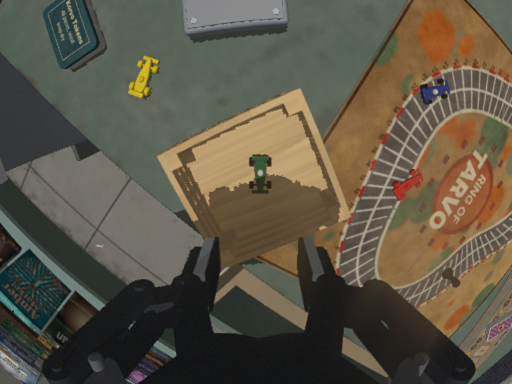

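The car stands upright in the crate at (260,174), well clear of the walls and let go. Now the throttle.

```bash
python3 - <<'E'
from h import *
R=down(np.radians(-80)); c=[.489,.2625]
effector.set_gripper(0.0,40)
ctrl.move_to([*c,.17],R)
ctrl.move_straight([*c,.09],speed=.1)
o=ctrl.get_obs();print(o["time_s"],o["eef_pos"],o["wrist_force"],o["opening"])
f0=o["wrist_force"]
for z in(.083,.078,.074,.070):
    ctrl.move_straight([*c,z],speed=.03); ctrl.wait(.2)
    o=ctrl.get_obs();print(z,np.round(o["eef_pos"],4),np.round(o["wrist_force"]-f0,2))
p,d=eyes.camera("side");cv2.imwrite("pics/s2.png",cv2.resize(p[210:330,220:350],(650,600),interpolation=cv2.INTER_CUBIC))
E
```

```text
13.4167 [0.4893924  0.26282123 0.09051091] [-0.57790595 -0.20997992  1.05370941] -0.0013450461710711051
0.083 [0.4891 0.2626 0.0831] [ 0.38  0.28 -1.64]
0.078 [0.4894 0.2627 0.0783] [ 1.86 -0.33  2.25]
0.074 [0.4894 0.2627 0.0744] [1.45 1.46 4.24]
0.07 [0.4894 0.2628 0.0705] [1.31 0.46 4.82]
```

View pics/s2.png

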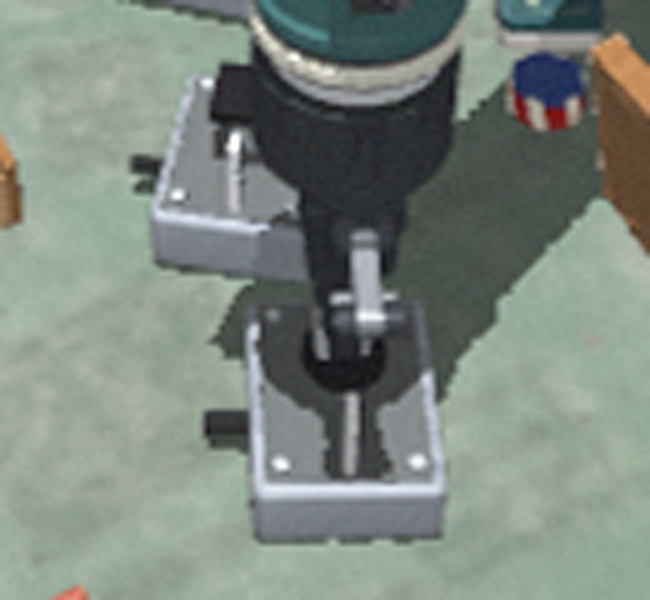

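The side crop shows the shut fingers on the round cap at (345,360), clear of the post and of the brake. TCP height 70.5 mm and a force rising with the spring both match half travel. I'll hold it, then hand in.

```bash
python3 - <<'E'
from h import *
ctrl.wait(1.5)
o=ctrl.get_obs();print(o["time_s"],o["eef_pos"],o["wrist_force"])
print(ctrl.sign_off())
E
```

```text
17.0333 [0.4893779  0.26274829 0.07049874] [-0.39618949  0.35252846  6.04629878]
the job is handed in; nothing more can be done
None
```

I dropped the failed green car into the crate and handed in at 17 s with the throttle held at about half travel: fingertips at 70.5 mm, about 6 N on the wrist. The brake and the loose things were left alone, and no verdict was returned.

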